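# Nest the staining pots on the microscopy bench

## Robot

A 6-joint arm with a two-finger parallel gripper is mounted at the origin on the work surface. World frame = base frame: x ahead of the robot, y to its left, z up, the work surface at z = 0. Lengths are in m, angles in degrees, forces in N, time in s.
With the tool pointing down it reaches from about 0.4 to 0.825 m from the base axis. Payload 7 kg.
Tool frame: the origin (TCP) lies at the very end of the fingers, on their centre line; the grasp point (between the pads) lies 19 mm behind it (arm.hold_point_z is the distance from the TCP to the grasp point, in m); z points along the fingers, y is the direction in which the jaws open and shut (so a half turn about z gives the same grasp; the last joint's range is limited). The gripper opens to 85 mm and grips with 20 to 120 N. Pads are 22 mm wide; open, the fingers measure 114 mm over their backs; the gripper's body (76 mm by 85 mm) begins 54 mm behind the grasp point. The pads swing forward as they close: fully open they stand 13 mm farther back than shut.
Start: joints at [93.054, 20.546, 0.682, 0, -70.136, -16.507], TCP at [0.157, 0.656, 0.231] pointing down, gripper open.
Joint ranges: [-176.03, 176.03], [-82.01, 121.73], [-58.28, 71.71], [-173.87, 95.51], [-174.79, -0.11], [-173.66, 173.66]. Speed limits (degrees/s): [136.94, 136.94, 172.46, 180, 180, 180].

## Interface

Orientations are given as [roll, pitch, yaw] about the fixed x, y, z axes, in that order (R = Rz(yaw) Ry(pitch) Rx(roll)).
In Python, from rig import arm gives the robot as it stands.
- The arm moves only by the tool step_arm, never from a script. Its argument "steps" is a list of rows, each a list of 6 numbers: the shift along the tool's x, y, z in cm, then the turn, a rotation vector about the tool's x, y, z in degrees. In form: [[x, y, z, rx, ry, rz], ...]. A call has 1 to 20 rows; each row is the pose to reach, as a shift and turn from the pose commanded when the call began, along the tool's axes at that moment; what a row does not reach only later rows make up. A row lasts 1/8 s, in which the tool goes at most 62.5 mm and 10.7 degrees, less where a joint would pass 70% of its speed; a pose out of reach is approached as far as the arm can. A call with a gripper value outside its range is refused whole. "hand" is the opening in per cent of the stroke, from 0 (shut) to 100 (fully open), set as the call begins (left out, the last holds). The fingers move at their own pace and stop on an object; "newtons" is the grip in N (left out, the last holds). Time passes only in rows, so rows that repeat a pose let the fingers close. It gives the time, the measured TCP pose, the force and the opening at its end, in the units of the state.
- arm.observe(): the state, without advancing time (a new reading comes with each control period).
- arm.get_image(name): name is "scene" or "top"; returns the picture (420x560x3 uint8, red, green, blue); there is no depth.
- arm.calibration(name): a dict with "fov_y" (degrees; the focal length in pixels is half the picture's height over the tangent of half this angle, whatever the lens; pixels are square), "cx", "cy" (the principal point, pixels), "R" (3x3) and "t" (3): a world point X has camera coordinates R X + t. Camera axes: x right, y down, z forward; pixel columns grow to the right and rows downward; lengths in m; the calibration is good to about 2 mm. A picture is of the moment at which its call begins. calibration takes no time and is no camera call.
- arm.finish_job(): hands the job in, once; it reports no verdict.
The state is a dict: "t": time; "joint_positions": joint angles; "qd": joint speeds; "joint_torque": joint torques, N m; "tool_pos": TCP position; "tool_rot": TCP orientation; "wrist_force": force on the tool from outside, world axes, zero at the start; "torque": the same for the moment, N m; "finger_gap": finger opening in m.
Only numpy, scipy, OpenCV 4.12 (cv2) and the standard library are available. Lean on these libraries where they do the work, as an engineer would, in place of code of your own. Each camera call takes 0.05 s, during which the arm holds its last target. There are 200 camera calls.

## Task

Put the four steel staining pots together as one nest in size order, each standing upright and fully down inside the next larger one, with the largest left where it stands. Set each pot down rather than dropping it, and neither shift the other things on the bench nor bump the camera stand.

Things in the scene. Friction and masses are not known exactly. Their poses are not given: they have to be found in the camera images.
- pot_xl: The largest of four graded plain open round steel pots: 122 mm outside diameter at the rim, 114 mm at the foot, 84 mm high to the rim, wall and floor 4 mm thick. Origin: centre of its underside, z up; its one lug handle stands up from the rim on its own +x side. The others nest in it with 5 mm clearance all round, rims level.
- pot_xl_lug (a point): Centre of the black grip of that pot's lug, 63 mm out along the pot's x and 114 mm above its underside. Grip: 12 mm thick (radially), 28 mm wide, 32 mm tall, its lower edge 14 mm above the rim on a thin strap; pinch it radially from above. In the nest, lugs must point different ways to leave the fingers room.
- pot_l: The second largest of four graded plain open round steel pots: 104 mm outside diameter at the rim, 96 mm at the foot, 80 mm high to the rim, wall and floor 4 mm thick. Origin: centre of its underside, z up; its one lug handle stands up from the rim on its own +x side. Fits in the next larger pot with 5 mm clearance all round, rims level. 0.1 to 0.3 kg.
- pot_l_lug (a point): Centre of the black grip of that pot's lug, 54 mm out along the pot's x and 110 mm above its underside. Grip: 12 mm thick (radially), 28 mm wide, 32 mm tall, its lower edge 14 mm above the rim on a thin strap; pinch it radially from above. In the nest, lugs must point different ways to leave the fingers room.
- pot_m: The third of four graded plain open round steel pots: 86 mm outside diameter at the rim, 78 mm at the foot, 76 mm high to the rim, wall and floor 4 mm thick. Origin: centre of its underside, z up; its one lug handle stands up from the rim on its own +x side. Fits in the next larger pot with 5 mm clearance all round, rims level. 0.1 to 0.3 kg.
- pot_m_lug (a point): Centre of the black grip of that pot's lug, 45 mm out along the pot's x and 106 mm above its underside. Grip: 12 mm thick (radially), 28 mm wide, 32 mm tall, its lower edge 14 mm above the rim on a thin strap; pinch it radially from above. In the nest, lugs must point different ways to leave the fingers room.
- pot_s: The smallest of four graded plain open round steel pots: 68 mm outside diameter at the rim, 60 mm at the foot, 72 mm high to the rim, wall and floor 4 mm thick. Origin: centre of its underside, z up; its one lug handle stands up from the rim on its own +x side. Fits in the next larger pot with 5 mm clearance all round, rims level. 0.1 to 0.3 kg.
- pot_s_lug (a point): Centre of the black grip of that pot's lug, 36 mm out along the pot's x and 102 mm above its underside. Grip: 12 mm thick (radially), 28 mm wide, 32 mm tall, its lower edge 14 mm above the rim on a thin strap; pinch it radially from above. In the nest, lugs must point different ways to leave the fingers room.
- stand: Fixed camera stand: round foot 100 mm across and 14 mm high, upright post 18 mm across and 340 mm tall at its origin (centre of the foot's underside), a small camera hanging on the side away from the robot. An obstacle; do not bump.
- slide_box: Blue slide box 85 x 100 x 35 mm, loose; origin at the centre of its underside. A bystander: leave alone.
- reagent: Amber reagent bottle 58 mm across, 120 mm tall, loose; origin at the centre of its underside. A bystander: leave alone.
- dishes: Stack of three closed flat dishes, 88 mm across, 44 mm tall, loose; origin at the centre of its underside. A bystander: leave alone.
- oil: Small amber jar 36 mm across, 62 mm tall, loose; origin at the centre of its underside. A bystander: leave alone.
- fixative: White plastic bottle 60 mm across, 130 mm tall, loose; origin at the centre of its underside. A bystander: leave alone.
- eyepiece: Black microscope eyepiece standing on end, 42 mm across, 62 mm tall, loose; origin at the centre of its underside. A bystander: leave alone.

How it is judged:
By the outcome, as a careful person would: the job done as asked, in the order asked, and still so for the second after the job is handed in, with the robot touching nothing.
It also fails if it takes over 72 s, if anything falls off the work surface, if the arm or the gripper's body presses on something with over 40 N, if the wrist force passes 120 N, or if a joint passes its speed limit or range.

## Working session

There is one attempt and no reset: what is moved stays moved. The work goes in short steps, Python scripts to look and compute and a tool call to move; the robot and the scene stay as the last step left them, time stands still between calls to the robot, and variables do not carry over. Pictures are saved under pics/ and viewed, about 8 in all and at most 12, crops included, and the job is handed in when it is done.

Besides the shell and the picture viewer there is one more tool, called after ">>>" by a JSON object that holds its "name" and its "arguments", one argument or row to a line. step_arm: Moves the arm, as the interface text tells. Its arguments: {"type":"object","properties":{"steps":{"type":"array","items":{"type":"array","items":{"type":"number"}}},"hand":{"type":"number"},"newtons":{"type":"number"}},"required":["steps"]}

```bash
mkdir -p pics
python3 - <<'E'
from rig import arm
import cv2
for n in("scene","top"):
    cv2.imwrite(f"pics/{n}0.png",arm.get_image(n)[:,:,::-1]); c=arm.calibration(n);print(n,c)
print(arm.observe(),arm.hold_point_z)
E
```

```text
scene {'fov_y': 54.21889592385856, 'cx': 282.6699798126369, 'cy': 213.27347608169507, 'R': array([[ 0.16251983,  0.98669449, -0.00461386],
       [ 0.5112057 , -0.08819908, -0.85492085],
       [-0.84395263,  0.13658296, -0.51873795]]), 't': array([-0.11872288, -0.19527414,  1.59447476])}
top {'fov_y': 49.668424229004536, 'cx': 282.62801492534373, 'cy': 206.76498359399284, 'R': array([[-1.00962569e-02, -9.99946700e-01, -2.15940322e-03],
       [-9.89833407e-01,  1.03004902e-02, -1.41858121e-01],
       [ 1.41872803e-01,  7.05213418e-04, -9.89884645e-01]]), 't': array([0.06525516, 0.56795068, 1.19223791])}
{'t': 0.1, 'joint_positions': array([ 9.30547396e+01,  2.05878562e+01,  6.39652418e-01, -1.58937206e-02,
       -7.01363248e+01, -1.65084801e+01]), 'qd': array([ 0.04427487, -0.12392748,  0.14243924, -0.02048235, -0.09623311,
       -0.02993145]), 'joint_torque': array([-1.33314432e-03, -5.84765697e+01,  2.94105595e+01,  6.95440114e+00,
       -3.17353042e-03,  1.19973510e-05]), 'tool_pos': array([0.15696413, 0.65606119, 0.23046203]), 'tool_rot': array([ 1.79914710e+02, -9.69536334e-03, -1.34591447e+01]), 'wrist_force': array([-0.19690999, -0.21656392,  0.04651332]), 'torque': array([-0.02466336, -0.00070398,  0.02702574]), 'finger_gap': 0.08549206069493134} 0.0187
```

View pics/scene0.png

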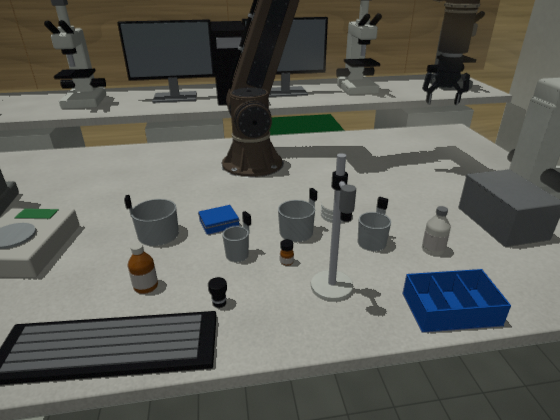

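View pics/top0.png

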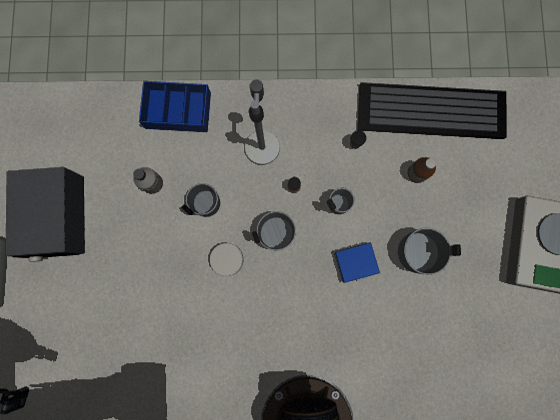

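```bash
cat > h.py <<'E'
import numpy as np, cv2
from rig import arm
P={'xl':(.122,.114,.084,.063),'l':(.104,.096,.080,.054),'m':(.086,.078,.076,.045),'s':(.068,.060,.072,.036)}
C={n:arm.calibration(n) for n in('scene','top')}
def K(n):
    c=C[n];f=210/np.tan(np.radians(c['fov_y']/2));return np.array([[f,0,c['cx']],[0,f,c['cy']],[0,0,1]])
def proj(n,X):
    X=np.atleast_2d(X);p=(C[n]['R']@X.T).T+C[n]['t'];p=p@K(n).T;return p[:,:2]/p[:,2:]
def ray(n,uv):
    R,t=C[n]['R'],C[n]['t'];d=R.T@np.linalg.inv(K(n))@np.array([*uv,1.]);return -R.T@t,d
def onz(n,uv,z):
    o,d=ray(n,uv);return o+d*(z-o[2])/d[2]
def tri(a,b):  # a in scene, b in top
    (o1,d1),(o2,d2)=ray('scene',a),ray('top',b)
    A=np.stack([d1,-d2],1);s=np.linalg.lstsq(A,o2-o1,rcond=None)[0]
    p,q=o1+d1*s[0],o2+d2*s[1];return (p+q)/2,np.linalg.norm(p-q)
def circ(x,y,r,z,n=72):
    a=np.linspace(0,2*np.pi,n);return np.stack([x+r*np.cos(a),y+r*np.sin(a),z+0*a],1)
def montage(imgs,centers,k,h,over=None):
    rows=[]
    for n in('top','scene'):
        r=[]
        for c in centers[n]:
            p=cv2.copyMakeBorder(imgs[n],h,h,h,h,0);u,v=map(int,c)
            w=cv2.resize(p[v:v+2*h,u:u+2*h],None,fx=k,fy=k,interpolation=cv2.INTER_CUBIC)
            w=np.clip(w.astype(float)*1.5,0,255).astype(np.uint8)
            for X in (over or []):
                q=(proj(n,X)+.5-np.array([u-h,v-h]))*k
                cv2.polylines(w,[np.round(q).astype(int)],False,(0,0,255),1)
            for g in range(0,2*h,10):
                cv2.line(w,(g*k,0),(g*k,4),(0,255,255),1);cv2.line(w,(0,g*k),(4,g*k),(0,255,255),1)
            cv2.putText(w,f"{u-h},{v-h}",(8,2*h*k-4),0,.4,(0,255,255),1)
            r.append(w)
        rows.append(np.hstack(r))
    return np.vstack(rows)
E
cat > a.py <<'E'
from h import *
im={n:cv2.imread(f'pics/{n}0.png') for n in('top','scene')}
g={'xl':(424,250),'l':(274,231),'m':(202,200),'s':(341,201)}
cen={'top':[],'scene':[]};
for k,uv in g.items():
    X=onz('top',uv,P[k][2]-.0);print(k,X.round(3))
    cen['top'].append(uv);cen['scene'].append(proj('scene',X+[0,0,0])[0])
cv2.imwrite('pics/m0.png',montage(im,cen,4,25*1+0) if 0 else montage(im,cen,5,20) if 0 else montage(im,cen,4,25))
cen={'top':[],'scene':[]}
cv2.imwrite('pics/m0.png',montage(im,{'top':[g[k] for k in g],'scene':[proj('scene',onz('top',g[k],P[k][2]))[0]-[0,6] for k in g]},3,33))
for nm,uv in dict(stand=(262,148),oil=(294,185),dishes=(226,259),fix=(147,182),box=(357,262),reagent=(422,170),eye=(357,140)).items(): print(nm,onz('top',uv,.03).round(3))
E
python3 a.py
```

```text
xl [ 0.446 -0.305  0.084]
l [0.499 0.083 0.08 ]
m [0.584 0.272 0.076]
s [ 0.578 -0.095  0.072]
stand [0.736 0.115 0.03 ]
oil [0.63  0.027 0.03 ]
dishes [0.429 0.214 0.03 ]
fix [0.643 0.434 0.03 ]
box [ 0.418 -0.139  0.03 ]
reagent [ 0.669 -0.328  0.03 ]
eye [ 0.757 -0.151  0.03 ]
```

View pics/m0.png

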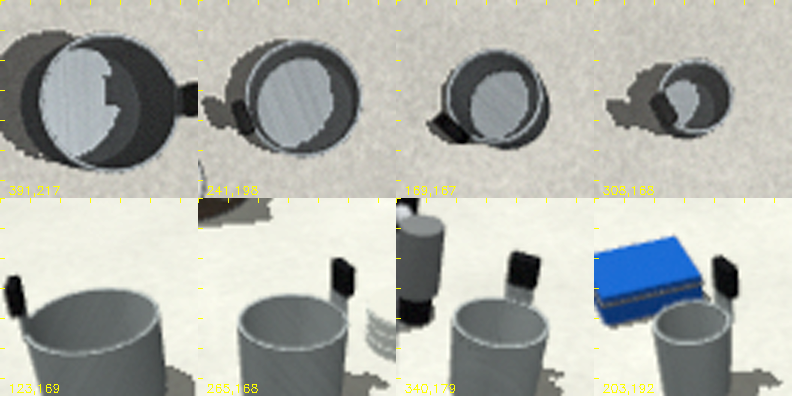

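```bash
cat > fit.py <<'E'
from h import *
from scipy.optimize import minimize
from scipy.ndimage import map_coordinates as mc
def rimfit(n,G,k,x0):
    D,_,H,_2=P[k]
    def s(r,p):
        q=proj(n,circ(p[0],p[1],r,H));return mc(G,[q[:,1],q[:,0]],order=1,mode='nearest')
    def f(p):
        a=s(D/2-.002,p);b=s(D/2-.0065,p);return -np.mean(np.clip(a-b,-60,60))
    best=min(((f((x0[0]+i,x0[1]+j)),x0[0]+i,x0[1]+j) for i in np.arange(-.012,.0121,.002) for j in np.arange(-.012,.0121,.002)))
    r=minimize(f,best[1:],method='Nelder-Mead',options=dict(initial_simplex=[best[1:],(best[1]+.002,best[2]),(best[1],best[2]+.002)]))
    return r.x,-r.fun
def lug(n,im,uv,rad=14,th=32):
    m=(im.max(2)<th).astype(np.uint8);u,v=map(int,uv);w=m[v-rad:v+rad,u-rad:u+rad]
    N,L,S,c=cv2.connectedComponentsWithStats(w,connectivity=4)
    i=1+np.argmax(S[1:,4]);return c[i]+[u-rad,v-rad],S[i,4]
E
cat > b.py <<'E'
from fit import *
im={n:cv2.imread(f'pics/{n}0.png') for n in('top','scene')}
g={'xl':(427,251),'l':(276,230.8),'m':(201.7,199.7),'s':(342.2,200.7)}
lg={'xl':((456,250),(128,202)),'l':((255,237),(313,195)),'m':((186,209),(381,203)),'s':((331,204),(247,218))}
O=[];res={}
for k in g:
    x0=onz('top',g[k],P[k][2]);uv={};xy={}
    for n in im:
        G=im[n].mean(2);xy[n],sc=rimfit(n,G,k,x0[:2]);uv[n]=proj(n,[*xy[n],P[k][2]])[0]
    c,e=tri(uv['scene'],uv['top'])
    lt,at=lug('top',im['top'],lg[k][0]);ls,as_=lug('scene',im['scene'],lg[k][1])
    L,el=tri(ls,lt)
    d=L-c;print(k,'xy top',xy['top'].round(4),'scene',xy['scene'].round(4),'tri',c.round(4),'e',round(e,4),'lug',L.round(4),round(el,4),at,as_,'r',np.hypot(*d[:2]).round(4),'yaw',np.degrees(np.arctan2(d[1],d[0])).round(1))
    m=(xy['top']+xy['scene'])/2
    O+=[circ(*m,P[k][0]/2,P[k][2]),circ(*m,P[k][1]/2,0)]
    y=np.arctan2(d[1],d[0]);a=np.array([np.cos(y),np.sin(y)]);b=np.array([-a[1],a[0]])
    for z in(P[k][2]+.014,P[k][2]+.046):
        O.append(np.array([[*(m+a*(P[k][3]+i*.006)+b*j*.014),z] for i,j in((1,1),(1,-1),(-1,-1),(-1,1),(1,1))]))
cv2.imwrite('pics/m1.png',montage(im,{'top':[g[k] for k in g],'scene':[proj('scene',onz('top',g[k],P[k][2]))[0] for k in g]},3,33,O))
E
python3 b.py
```

```text
xl xy top [ 0.4443 -0.3144] scene [ 0.4439 -0.3151] tri [ 0.4443 -0.3147  0.0841] e 0.0007 lug [ 0.4439 -0.3758  0.1134] 0.0026 90 59 r 0.0611 yaw -90.4
l xy top [0.5008 0.0775] scene [0.5017 0.0757] tri [0.5007 0.0767 0.0793] e 0.0016 lug [0.4818 0.1282 0.1095] 0.0016 51 72 r 0.0548 yaw 110.2
m xy top [0.5883 0.2739] scene [0.5888 0.2718] tri [0.5881 0.273  0.0756] e 0.0018 lug [0.5538 0.304  0.1048] 0.0008 60 97 r 0.0462 yaw 137.9
s xy top [ 0.5822 -0.0975] scene [ 0.5834 -0.0992] tri [ 0.5823 -0.0984  0.0711] e 0.0016 lug [ 0.5651 -0.0646  0.1016] 0.0039 33 84 r 0.0379 yaw 116.9
```

View pics/m1.png

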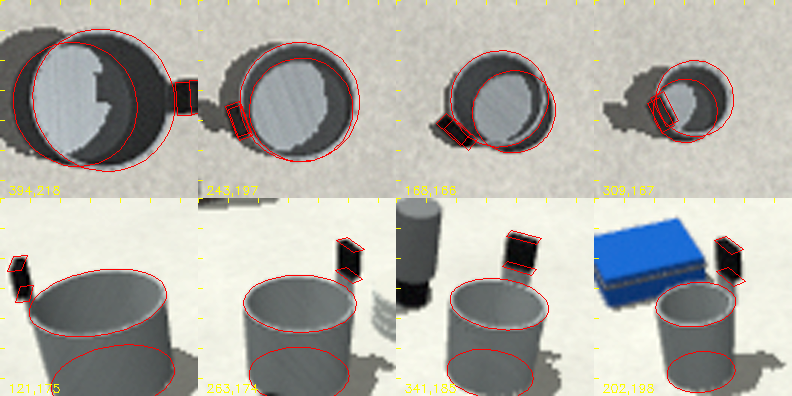

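```bash
cat > go.py <<'E'
# python3 go.py x y z yaw ... : tool-frame moves to world targets
import sys, numpy as np
from rig import arm
from scipy.spatial.transform import Rotation as Ro
s=arm.observe();R=Ro.from_euler('xyz',s['tool_rot'],degrees=True)
a=np.array(list(map(float,sys.argv[1:]))).reshape(-1,4)
print('t',round(s['t'],2),'pos',s['tool_pos'].round(4),'rot',s['tool_rot'].round(2),'j',s['joint_positions'].round(1),'F',s['wrist_force'].round(1),'gap',round(s['finger_gap'],4))
for x,y,z,w in a:
    d=R.inv().apply(np.array([x,y,z])-s['tool_pos'])*100
    r=(R.inv()*Ro.from_euler('xyz',[180,0,w],degrees=True)).as_rotvec(degrees=True)
    print(np.r_[d,r].round(2).tolist(),'rows>=',max(np.linalg.norm(d)/6.25,np.linalg.norm(r)/10.7).round(1))
E
python3 go.py .482 .128 .2 20.2  .482 .128 .092 20.2
```

```text
t 0.1 pos [0.157  0.6561 0.2305] rot [ 1.7991e+02 -1.0000e-02 -1.3460e+01] j [ 93.1  20.6   0.6  -0.  -70.1 -16.5] F [-0.2 -0.2  0. ] gap 0.0855
[43.9, 43.79, 3.12, 0.09, 0.02, -33.66] rows>= 9.9
[43.9, 43.77, 13.92, 0.09, 0.02, -33.66] rows>= 10.2
```

>>> {"name": "step_arm", "arguments": {
  "steps": [
    [43.9,43.8,3.1,0,0,-33.7],
    [43.9,43.8,3.1,0,0,-33.7],
    [43.9,43.8,3.1,0,0,-33.7],
    [43.9,43.8,3.1,0,0,-33.7],
    [43.9,43.8,3.1,0,0,-33.7],
    [43.9,43.8,3.1,0,0,-33.7],
    [43.9,43.8,3.1,0,0,-33.7],
    [43.9,43.8,3.1,0,0,-33.7],
    [43.9,43.8,3.1,0,0,-33.7],
    [43.9,43.8,3.1,0,0,-33.7],
    [43.9,43.8,3.1,0,0,-33.7],
    [43.9,43.8,3.1,0,0,-33.7],
    [43.9,43.8,3.1,0,0,-33.7],
    [43.9,43.8,3.1,0,0,-33.7]
  ],
  "hand": 45,
  "newtons": 50
}}

```text
t: 1.85
tool_pos: [0.4817, 0.1294, 0.2005]
tool_rot: [-180.0, -0.0, 20.4]
wrist_force: [-0.3, -0.1, -0.9]
finger_gap: 0.0384
```

```bash
python3 go.py .482 .128 .092 20.2
```

```text
t 1.85 pos [0.4817 0.1294 0.2005] rot [-1.7999e+02 -2.0000e-02  2.0370e+01] j [ 37.6   5.2 -23.7  -0.  -61.1  72.7] F [-0.3 -0.1 -0.9] gap 0.0384
[-0.03, 0.14, 10.85, -0.01, -0.02, 0.17] rows>= 1.7
```

>>> {"name": "step_arm", "arguments": {
  "steps": [
    [0,0.05,3,0,0,0],
    [0,0.1,7,0,0,0],
    [0,0.1,10,0,0,0],
    [0,0.1,10.8,0,0,0],
    [0,0.1,10.8,0,0,0],
    [0,0.1,10.8,0,0,0]
  ]
}}

```text
t: 2.6
tool_pos: [0.4832, 0.1281, 0.0936]
tool_rot: [-180.0, -0.1, 20.3]
wrist_force: [-0.3, 0.3, -1.0]
finger_gap: 0.0385
```

>>> {"name": "step_arm", "arguments": {
  "steps": [
    [0,0,0,0,0,0],
    [0,0,0,0,0,0],
    [0,0,0,0,0,0],
    [0,0,0,0,0,0],
    [0,0,0,0,0,0],
    [0,0,0,0,0,0]
  ],
  "hand": 0,
  "newtons": 50
}}

```text
t: 3.35
tool_pos: [0.4831, 0.1278, 0.0933]
tool_rot: [-180.0, -0.1, 20.3]
wrist_force: [-2.0, 1.2, 6.2]
finger_gap: 0.0113
```

>>> {"name": "step_arm", "arguments": {
  "steps": [
    [0,0,-0.5,0,0,0],
    [0,0,-1.5,0,0,0],
    [0,0,-4,0,0,0],
    [0,0,-7,0,0,0],
    [0,0,-10,0,0,0],
    [0,0,-12,0,0,0],
    [0,0,-13,0,0,0],
    [0,0,-13,0,0,0]
  ]
}}

```text
t: 4.35
tool_pos: [0.4825, 0.1275, 0.2227]
tool_rot: [-180.0, -0.1, 20.2]
wrist_force: [0.0, -0.4, -2.7]
finger_gap: 0.0113
```

```bash
python3 go.py .444 -.261 .225 0.0
```

```text
t 4.35 pos [0.4825 0.1275 0.2227] rot [-1.7998e+02 -5.0000e-02  2.0240e+01] j [ 37.4   4.1 -21.8  -0.  -64.   72.9] F [ 0.  -0.4 -2.7] gap 0.0113
[-17.05, 35.12, -0.26, -0.03, -0.05, 20.24] rows>= 6.2
```

>>> {"name": "step_arm", "arguments": {
  "steps": [
    [-0.7,1.4,-0.5,0,0,1],
    [-2.2,4.6,-1,0,0,2.6],
    [-4.3,8.8,-1.2,0,0,5],
    [-6.5,13.4,-1.2,0,0,7.6],
    [-8.9,18.3,-1.2,0,0,10.4],
    [-11.3,23.2,-1.2,0,0,13.2],
    [-13.5,27.7,-1.2,0,0,15.8],
    [-15.2,31.3,-1.2,0,0,18],
    [-16.4,33.7,-1.2,0,0,19.4],
    [-17,35.1,-1.2,0,0,20.2],
    [-17,35.1,-1.2,0,0,20.2],
    [-17,35.1,-1.2,0,0,20.2]
  ]
}}

```text
t: 5.85
tool_pos: [0.4442, -0.2603, 0.234]
tool_rot: [-180.0, 0.0, 0.1]
wrist_force: [-0.6, -0.8, -1.3]
finger_gap: 0.0114
```

```bash
cat > c.py <<'E'
# measure held pot rim vs target: python3 c.py pot tag
import sys
from fit import *
k,tag=sys.argv[1:3]
im={n:arm.get_image(n)[:,:,::-1].copy() for n in('top','scene')}
for n in im: cv2.imwrite(f'pics/{n}{tag}.png',im[n])
s=arm.observe();p=s['tool_pos'];w=np.radians(s['tool_rot'][2]);y=np.array([np.sin(w),-np.cos(w)])
zg=float(sys.argv[3]) # TCP height above pot underside at grasp
sg=float(sys.argv[4]) # lug dir = sg*tool y
D,_,H,o=P[k];c0=p[:2]-sg*y*o;zr=p[2]-zg+H
print('expected pot',c0.round(4),'underside',(p[2]-zg).round(4))
P[k]=(D,_,zr,o)
O=[circ(*c0,D/2,zr),circ(*c0,_/2,p[2]-zg)]
for n in im:
    x,sc=rimfit(n,im[n].mean(2),k,c0);print(n,'rim',x.round(4),round(sc,1))
    O.append(circ(*x,D/2,zr))
x2,_s=rimfit('scene',im['scene'].mean(2),'xl',(.4441,-.3148));print('xl scene',x2.round(4),_s)
O.append(circ(.4441,-.3148,.061,.084))
c=[(427,251)];cs=[proj('scene',[.444,-.315,.12])[0]]
cv2.imwrite(f'pics/v{tag}.png',np.hstack(np.vsplit(montage(im,{'top':c,'scene':cs},4,48,O),2)))
E
python3 c.py l 1 .0925 -1
```

```text
expected pot [ 0.4446 -0.3141] underside 0.1418
top rim [ 0.441 -0.319] 14.9
scene rim [ 0.4469 -0.3155] 23.3
xl scene [ 0.4448 -0.3127] 26.464759266851715
```

View pics/v1.png

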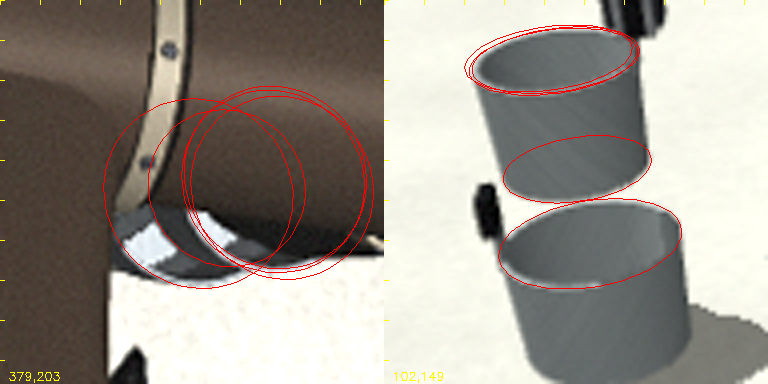

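>>> {"name": "step_arm", "arguments": {
  "steps": [
    [-0.05,0.05,0.8,0,0,0],
    [-0.1,0.05,2.5,0,0,0],
    [-0.1,0.05,5,0,0,0],
    [-0.1,0.05,7.5,0,0,0],
    [-0.1,0.05,9.5,0,0,0],
    [-0.1,0.05,11,0,0,0],
    [-0.1,0.05,12,0,0,0],
    [-0.1,0.05,12.6,0,0,0],
    [-0.1,0.05,13,0,0,0],
    [-0.1,0.05,13.2,0,0,0],
    [-0.1,0.05,13.3,0,0,0],
    [-0.1,0.05,13.3,0,0,0]
  ]
}}

```text
t: 7.45
tool_pos: [0.4435, -0.2613, 0.1015]
tool_rot: [180.0, -0.0, 0.0]
wrist_force: [0.2, -1.2, -1.1]
finger_gap: 0.011
```

```bash
python3 go.py .444 -.261 .0973 0.0
```

```text
t 7.45 pos [ 0.4435 -0.2613  0.1015] rot [ 1.7999e+02 -2.0000e-02  5.0000e-02] j [ -8.6  12.8 -29.3   0.  -47.9  98.7] F [ 0.2 -1.2 -1.1] gap 0.011
[0.05, -0.03, 0.42, 0.01, -0.02, 0.05] rows>= 0.1
```

>>> {"name": "step_arm", "arguments": {
  "steps": [
    [0,0,0.15,0,0,0],
    [0,0,0.3,0,0,0],
    [0,0,0.4,0,0,0],
    [0,0,0.45,0,0,0],
    [0,0,0.45,0,0,0],
    [0,0,0.45,0,0,0]
  ]
}}

```text
t: 8.2
tool_pos: [0.4434, -0.2612, 0.0973]
tool_rot: [180.0, -0.0, 0.1]
wrist_force: [-1.8, 2.2, 4.9]
finger_gap: 0.0113
```

>>> {"name": "step_arm", "arguments": {
  "steps": [
    [0,0,0,0,0,0],
    [0,0,0,0,0,0],
    [0,0,0,0,0,0],
    [0,0,0,0,0,0]
  ],
  "hand": 45
}}

```text
t: 8.7
tool_pos: [0.4434, -0.2613, 0.0967]
tool_rot: [180.0, 0.0, 0.0]
wrist_force: [0.1, 0.2, -0.6]
finger_gap: 0.0384
```

>>> {"name": "step_arm", "arguments": {
  "steps": [
    [0,0,-1,0,0,0],
    [0,0,-4,0,0,0],
    [0,0,-8,0,0,0],
    [0,0,-11,0,0,0],
    [0,0,-11,0,0,0]
  ]
}}

```text
t: 9.32
tool_pos: [0.445, -0.2617, 0.2102]
tool_rot: [179.9, -0.3, 0.1]
wrist_force: [0.7, 0.2, -1.6]
finger_gap: 0.0384
```

```bash
python3 go.py .554 .304 .2 -132.1
```

```text
t 9.32 pos [ 0.445  -0.2617  0.2102] rot [ 1.7991e+02 -3.2000e-01  7.0000e-02] j [ -8.6   6.2 -21.2   0.  -62.3  98.7] F [ 0.7  0.2 -1.6] gap 0.0384
[10.97, -56.56, 0.99, -0.32, -0.26, 132.17] rows>= 12.4
```

>>> {"name": "step_arm", "arguments": {
  "steps": [
    [2,-10,0.5,0,0,20],
    [11,-56.5,1,0,0,132.2],
    [11,-56.5,1,0,0,132.2],
    [11,-56.5,1,0,0,132.2],
    [11,-56.5,1,0,0,132.2],
    [11,-56.5,1,0,0,132.2],
    [11,-56.5,1,0,0,132.2],
    [11,-56.5,1,0,0,132.2],
    [11,-56.5,1,0,0,132.2],
    [11,-56.5,1,0,0,132.2],
    [11,-56.5,1,0,0,132.2],
    [11,-56.5,1,0,0,132.2],
    [11,-56.5,1,0,0,132.2],
    [11,-56.5,1,0,0,132.2],
    [11,-56.5,1,0,0,132.2],
    [11,-56.5,1,0,0,132.2],
    [11,-56.5,1,0,0,132.2]
  ]
}}

```text
t: 11.45
tool_pos: [0.553, 0.3038, 0.1968]
tool_rot: [180.0, 0.0, -132.1]
wrist_force: [-0.1, 0.3, 0.3]
finger_gap: 0.0386
```

```bash
python3 go.py .5545 .3035 .089 -132.1
```

```text
t 11.45 pos [0.553  0.3038 0.1968] rot [ 180.      0.   -132.09] j [ 46.5  17.8  -8.   -0.  -64.2 -88.6] F [-0.1  0.3  0.3] gap 0.0386
[-0.08, -0.13, 10.78, 0.0, 0.0, 0.01] rows>= 1.7
```

>>> {"name": "step_arm", "arguments": {
  "steps": [
    [0,-0.1,3,0,0,0],
    [-0.1,-0.1,7,0,0,0],
    [-0.1,-0.1,10,0,0,0],
    [-0.1,-0.1,10.8,0,0,0],
    [-0.1,-0.1,10.8,0,0,0],
    [-0.1,-0.1,10.8,0,0,0]
  ]
}}

```text
t: 12.2
tool_pos: [0.5551, 0.3045, 0.0903]
tool_rot: [-180.0, 0.1, -132.1]
wrist_force: [1.4, 0.0, -0.2]
finger_gap: 0.0385
```

>>> {"name": "step_arm", "arguments": {
  "steps": [
    [0,0,0,0,0,0],
    [0,0,0,0,0,0],
    [0,0,0,0,0,0],
    [0,0,0,0,0,0],
    [0,0,0,0,0,0],
    [0,0,0,0,0,0]
  ],
  "hand": 0
}}

```text
t: 12.95
tool_pos: [0.555, 0.3044, 0.09]
tool_rot: [-180.0, 0.1, -132.1]
wrist_force: [-1.1, -0.4, 6.7]
finger_gap: 0.0111
```

>>> {"name": "step_arm", "arguments": {
  "steps": [
    [0,0,-0.5,0,0,0],
    [0,0,-1.5,0,0,0],
    [0,0,-4,0,0,0],
    [0,0,-7,0,0,0],
    [0,0,-10,0,0,0],
    [0,0,-13,0,0,0],
    [0,0,-14.5,0,0,0],
    [0,0,-14.5,0,0,0]
  ]
}}

```text
t: 13.95
tool_pos: [0.5546, 0.3042, 0.2347]
tool_rot: [180.0, 0.1, -132.2]
wrist_force: [-0.5, -0.5, -2.8]
finger_gap: 0.0112
```

```bash
python3 go.py .399 -.315 .235 -90
cat > d.py <<'E'
# nest check: rims at xl. python3 d.py tag pots...
import sys
from fit import *
tag=sys.argv[1];ks=sys.argv[2:]
im={n:arm.get_image(n)[:,:,::-1].copy() for n in('top','scene')}
for n in im: cv2.imwrite(f'pics/{n}{tag}.png',im[n])
O=[]
for k in ks:
    P[k]=(*P[k][:2],.084,P[k][3])
    for n in im:
        x,sc=rimfit(n,im[n].mean(2),k,(.4441,-.3148));print(k,n,x.round(4),round(sc,1))
    O.append(circ(.4441,-.3148,P[k][0]/2,.084))
cs=[proj('scene',[.444,-.315,.1])[0]]
cv2.imwrite(f'pics/v{tag}.png',np.hstack(np.vsplit(montage(im,{'top':[(427,251)],'scene':cs},6,33,O),2)))
E
python3 d.py 2 xl l
```

```text
t 13.95 pos [0.5546 0.3042 0.2347] rot [ 1.8000e+02  1.0000e-01 -1.3215e+02] j [ 46.4  16.4  -4.8  -0.  -68.7 -88.5] F [-0.5 -0.5 -2.8] gap 0.0112
[56.34, -30.02, -0.14, -0.03, 0.1, -42.15] rows>= 10.2
xl top [ 0.444  -0.3134] 52.8
xl scene [ 0.4441 -0.3152] 19.3
l top [ 0.442  -0.3142] 31.9
l scene [ 0.4399 -0.3284] 15.0
```

View pics/v2.png

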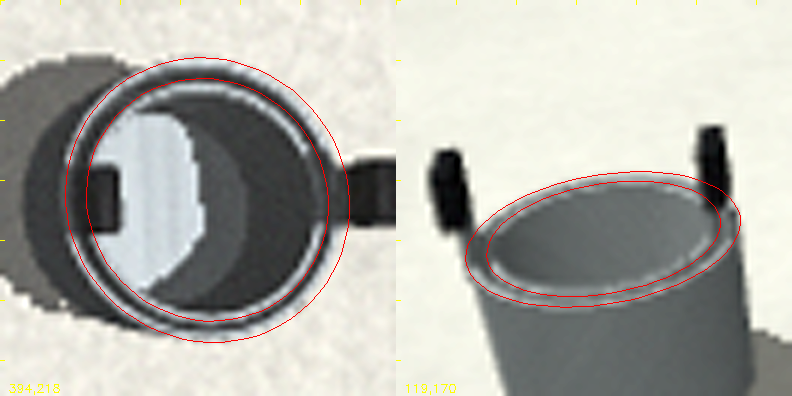

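>>> {"name": "step_arm", "arguments": {
  "steps": [
    [1.7,-0.9,0,0,0,-1.3],
    [5.1,-2.7,0,0,0,-3.8],
    [9.6,-5.1,-0.2,0,0,-7.2],
    [14.7,-7.8,-0.2,0,0,-11],
    [19.7,-10.5,-0.2,0,0,-14.8],
    [24.8,-13.2,-0.2,0,0,-18.5],
    [29.9,-15.9,-0.2,0,0,-22.3],
    [34.9,-18.6,-0.2,0,0,-26.1],
    [40,-21.2,-0.2,0,0,-29.9],
    [45.1,-23.9,-0.2,0,0,-33.7],
    [49.6,-26.3,-0.2,0,0,-37.1],
    [53,-28.1,-0.2,0,0,-39.6],
    [55.2,-29.3,-0.2,0,0,-41.3],
    [56.4,-29.9,-0.2,0,0,-42.1],
    [56.4,-29.9,-0.2,0,0,-42.1],
    [56.4,-29.9,-0.2,0,0,-42.1]
  ]
}}

```text
t: 16.05
tool_pos: [0.3972, -0.3144, 0.235]
tool_rot: [179.9, 0.0, -90.1]
wrist_force: [-0.4, -0.3, -1.5]
finger_gap: 0.0113
```

```bash
python3 go.py .398 -.3145 .103 -90; python3 c.py m 3 .090 1
```

```text
t 16.05 pos [ 0.3972 -0.3144  0.235 ] rot [ 1.7992e+02  4.0000e-02 -9.0080e+01] j [-16.1   4.5 -19.8  -0.  -65.9  16.1] F [-0.4 -0.3 -1.5] gap 0.0113
[0.02, -0.1, 13.2, 0.08, 0.04, -0.08] rows>= 2.1
expected pot [ 0.4426 -0.3143] underside 0.1455
top rim [ 0.4395 -0.3008] 8.0
scene rim [ 0.4424 -0.3147] 28.7
xl scene [ 0.4442 -0.3142] 17.48959662139663
```

View pics/v3.png

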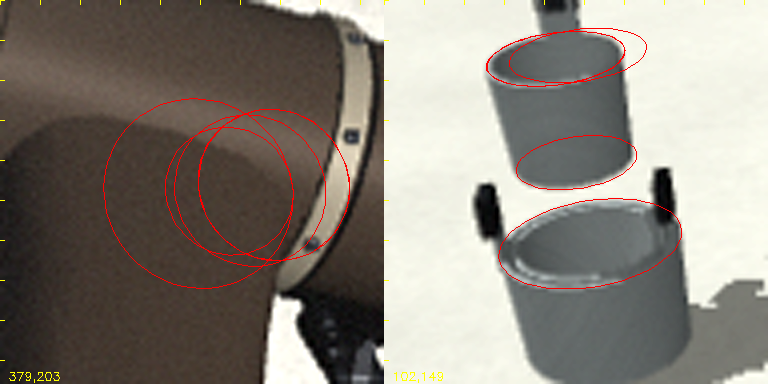

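>>> {"name": "step_arm", "arguments": {
  "steps": [
    [0,-0.1,0.8,0,0,0],
    [0,-0.1,2.5,0,0,0],
    [0,-0.1,5,0,0,0],
    [0,-0.1,7.5,0,0,0],
    [0,-0.1,9.5,0,0,0],
    [0,-0.1,11,0,0,0],
    [0,-0.1,12,0,0,0],
    [0,-0.1,12.6,0,0,0],
    [0,-0.1,13,0,0,0],
    [0,-0.1,13.2,0,0,0],
    [0,-0.1,13.2,0,0,0]
  ]
}}

```text
t: 17.52
tool_pos: [0.3986, -0.3149, 0.104]
tool_rot: [-180.0, -0.0, -90.1]
wrist_force: [-0.8, 0.7, -2.1]
finger_gap: 0.0113
```

>>> {"name": "step_arm", "arguments": {
  "steps": [
    [0,0,0.15,0,0,0],
    [0,0,0.3,0,0,0],
    [0,0,0.4,0,0,0],
    [0,0,0.4,0,0,0],
    [0,0,0.4,0,0,0]
  ]
}}

```text
t: 18.15
tool_pos: [0.3986, -0.3149, 0.0998]
tool_rot: [180.0, -0.0, -90.1]
wrist_force: [0.0, 0.9, -1.5]
finger_gap: 0.0113
```

Not yet seated (expected contact near 0.098).

>>> {"name": "step_arm", "arguments": {
  "steps": [
    [0,0,0.1,0,0,0],
    [0,0,0.2,0,0,0],
    [0,0,0.25,0,0,0],
    [0,0,0.25,0,0,0],
    [0,0,0.25,0,0,0]
  ]
}}

```text
t: 18.77
tool_pos: [0.3986, -0.315, 0.098]
tool_rot: [-180.0, -0.0, -90.0]
wrist_force: [-1.7, 1.4, 5.0]
finger_gap: 0.0115
```

>>> {"name": "step_arm", "arguments": {
  "steps": [
    [0,0,0,0,0,0],
    [0,0,0,0,0,0],
    [0,0,0,0,0,0],
    [0,0,0,0,0,0]
  ],
  "hand": 45
}}

```text
t: 19.27
tool_pos: [0.3986, -0.3149, 0.0972]
tool_rot: [180.0, 0.0, -90.1]
wrist_force: [-0.2, 0.0, -0.8]
finger_gap: 0.0385
```

>>> {"name": "step_arm", "arguments": {
  "steps": [
    [0,0,-1,0,0,0],
    [0,0,-4,0,0,0],
    [0,0,-8,0,0,0],
    [0,0,-11,0,0,0],
    [0,0,-11,0,0,0]
  ]
}}

```text
t: 19.9
tool_pos: [0.4, -0.3156, 0.2106]
tool_rot: [-179.7, -0.1, -90.0]
wrist_force: [-0.3, 0.4, -0.3]
finger_gap: 0.0383
```

```bash
python3 go.py .566 -.0655 .2 26.9
```

```text
t 19.9 pos [ 0.4    -0.3156  0.2106] rot [-1.797e+02 -1.300e-01 -9.003e+01] j [-16.1   5.6 -21.9   0.  -62.2  16.1] F [-0.3  0.4 -0.3] gap 0.0383
[-25.02, -16.58, 1.1, -0.06, -0.39, -116.93] rows>= 10.9
```

>>> {"name": "step_arm", "arguments": {
  "steps": [
    [-25,-16.7,0.8,0,0,-117],
    [-25,-16.7,0.8,0,0,-117],
    [-25,-16.7,0.8,0,0,-117],
    [-25,-16.7,0.8,0,0,-117],
    [-25,-16.7,0.8,0,0,-117],
    [-25,-16.7,0.8,0,0,-117],
    [-25,-16.7,0.8,0,0,-117],
    [-25,-16.7,0.8,0,0,-117],
    [-25,-16.7,0.8,0,0,-117],
    [-25,-16.7,0.8,0,0,-117],
    [-25,-16.7,0.8,0,0,-117],
    [-25,-16.7,0.8,0,0,-117],
    [-25,-16.7,0.8,0,0,-117],
    [-25,-16.7,0.8,0,0,-117],
    [-25,-16.7,0.8,0,0,-117]
  ]
}}

```text
t: 21.78
tool_pos: [0.5657, -0.065, 0.1992]
tool_rot: [-180.0, 0.0, 26.9]
wrist_force: [-1.3, -0.0, 0.2]
finger_gap: 0.0384
```

```bash
python3 go.py .566 -.0655 .085 26.9
```

```text
t 21.77 pos [ 0.5657 -0.065   0.1992] rot [-1.7999e+02  1.0000e-02  2.6890e+01] j [ 13.1  12.  -15.6  -0.  -62.4 103.8] F [-1.3 -0.   0.2] gap 0.0384
[0.01, 0.06, 11.42, -0.01, 0.01, -0.01] rows>= 1.8
```

>>> {"name": "step_arm", "arguments": {
  "steps": [
    [0,0,3,0,0,0],
    [0,0,7,0,0,0],
    [0,0,10,0,0,0],
    [0,0,11.3,0,0,0],
    [0,0,11.3,0,0,0],
    [0,0,11.3,0,0,0]
  ]
}}

```text
t: 22.52
tool_pos: [0.5667, -0.0649, 0.0876]
tool_rot: [180.0, -0.1, 27.0]
wrist_force: [0.8, 0.5, 0.8]
finger_gap: 0.0386
```

>>> {"name": "step_arm", "arguments": {
  "steps": [
    [0,0,0,0,0,0],
    [0,0,0,0,0,0],
    [0,0,0,0,0,0],
    [0,0,0,0,0,0],
    [0,0,0,0,0,0],
    [0,0,0,0,0,0]
  ],
  "hand": 0
}}

```text
t: 23.28
tool_pos: [0.5667, -0.0649, 0.0875]
tool_rot: [179.9, -0.1, 27.0]
wrist_force: [0.4, 0.8, 5.8]
finger_gap: 0.0118
```

>>> {"name": "step_arm", "arguments": {
  "steps": [
    [0,0,-0.5,0,0,0],
    [0,0,-1.5,0,0,0],
    [0,0,-4,0,0,0],
    [0,0,-7,0,0,0],
    [0,0,-10,0,0,0],
    [0,0,-13,0,0,0],
    [0,0,-15,0,0,0],
    [0,0,-15,0,0,0]
  ]
}}

```text
t: 24.28
tool_pos: [0.5665, -0.0649, 0.2383]
tool_rot: [179.9, -0.2, 27.0]
wrist_force: [-0.1, 0.1, -2.0]
finger_gap: 0.0111
```

```bash
python3 go.py .480 -.315 .24 -90; python3 d.py 4 l m
```

```text
t 24.27 pos [ 0.5665 -0.0649  0.2383] rot [179.94  -0.19  26.95] j [ 13.1  10.3 -12.4   0.  -67.1 103.8] F [-0.1  0.1 -2. ] gap 0.0111
[-19.04, 18.37, -0.22, -0.16, -0.18, 116.95] rows>= 10.9
l top [ 0.4421 -0.3139] 43.3
l scene [ 0.441  -0.3018] 14.1
m top [ 0.4435 -0.3154] 22.3
m scene [ 0.4453 -0.3169] 21.8
```

View pics/v4.png

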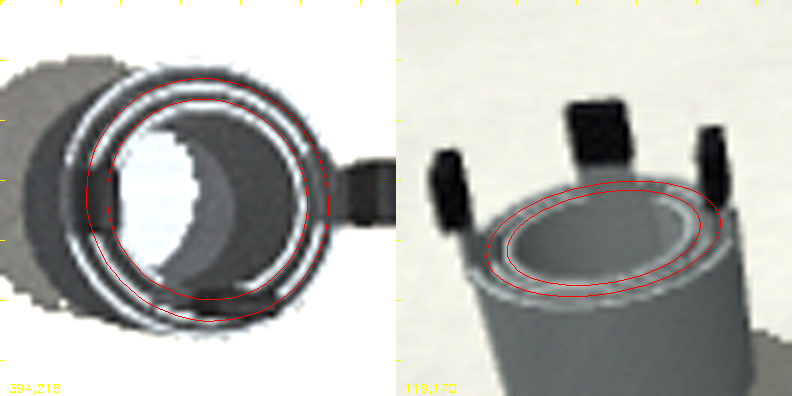

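>>> {"name": "step_arm", "arguments": {
  "steps": [
    [-0.6,0.6,0,0,0,3.5],
    [-1.7,1.7,-0.2,0,0,10.5],
    [-3.2,3.1,-0.2,0,0,19.9],
    [-5,4.8,-0.2,0,0,30.4],
    [-6.7,6.4,-0.2,0,0,40.9],
    [-8.4,8.1,-0.2,0,0,51.5],
    [-10.1,9.8,-0.2,0,0,62],
    [-11.8,11.4,-0.2,0,0,72.5],
    [-13.5,13.1,-0.2,0,0,83],
    [-15.2,14.7,-0.2,0,0,93.5],
    [-16.8,16.2,-0.2,0,0,103],
    [-17.9,17.3,-0.2,0,0,110],
    [-18.7,18.1,-0.2,0,0,114.6],
    [-19,18.4,-0.2,0,0,117],
    [-19,18.4,-0.2,0,0,117],
    [-19,18.4,-0.2,0,0,117]
  ]
}}

```text
t: 26.38
tool_pos: [0.4798, -0.3148, 0.238]
tool_rot: [180.0, 0.0, -90.0]
wrist_force: [-0.2, -0.1, -1.2]
finger_gap: 0.0115
```

```bash
python3 go.py .4803 -.3156 .105 -90; python3 c.py s 5 .0875 -1
```

```text
t 26.38 pos [ 0.4798 -0.3148  0.238 ] rot [ 1.7998e+02  1.0000e-02 -8.9970e+01] j [-13.7  10.8 -11.8  -0.  -67.4  13.8] F [-0.2 -0.1 -1.2] gap 0.0115
[0.09, -0.06, 13.3, 0.02, 0.01, 0.03] rows>= 2.1
expected pot [ 0.4439 -0.3148] underside 0.1508
top rim [ 0.4404 -0.3113] 10.1
scene rim [ 0.4462 -0.3107] 21.1
xl scene [ 0.4442 -0.3141] 15.442509070160675
```

View pics/v5.png

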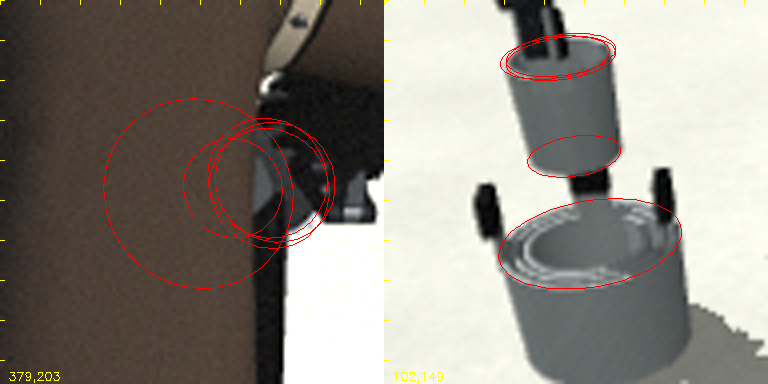

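```bash
cat > e.py <<'E'
from h import *
G=cv2.imread('pics/scene5.png').astype(float).mean(2)
c=np.array([.4438,-.3148]);z=.1508
X=np.vstack([circ(*c,.034,z+.072,400),circ(*c,.030,z,400)])
h=cv2.convexHull(proj('scene',X).astype(np.float32))[:,0]
def ext(v):
    us=[]
    for a,b in zip(h,np.roll(h,-1,0)):
        if (a[1]-v)*(b[1]-v)<=0 and a[1]!=b[1]: us.append(a[0]+(v-a[1])/(b[1]-a[1])*(b[0]-a[0]))
    return min(us),max(us)
for v in range(int(h[:,1].min())+6,int(h[:,1].max())-3,3):
    l,r=ext(v);row=G[v]
    def edge(u0):
        i=int(u0);s=np.abs(np.diff(row[i-5:i+7]));k=i-5+np.argmax(s)
        a=row[k-2:k].mean();return k+.5
    print(v,round(l,1),edge(l),round(r,1),edge(r))
v=proj('scene',[[*c,z+.072],[*(c+[0,.001]),z+.072]]);print('px/mm',v[1]-v[0])
E
python3 e.py
```

```text
163 130.8 133.5 158.0 158.5
166 130.8 131.5 158.3 158.5
169 131.7 132.5 158.7 159.5
172 132.5 133.5 159.0 159.5
175 133.4 134.5 159.4 159.5
178 134.2 135.5 159.7 160.5
181 135.1 135.5 160.0 160.5
184 135.9 136.5 160.4 160.5
187 136.7 137.5 160.4 160.5
px/mm [ 0.3991185  -0.02756382]
```

>>> {"name": "step_arm", "arguments": {
  "steps": [
    [0.1,0,0.8,0,0,0],
    [0.1,0,2.5,0,0,0],
    [0.1,0,5,0,0,0],
    [0.1,0,7.5,0,0,0],
    [0.1,0,9.5,0,0,0],
    [0.1,0,11,0,0,0],
    [0.1,0,12,0,0,0],
    [0.1,0,12.6,0,0,0],
    [0.1,0,13,0,0,0],
    [0.1,0,13.3,0,0,0],
    [0.1,0,13.3,0,0,0]
  ]
}}

```text
t: 27.85
tool_pos: [0.4798, -0.3162, 0.1054]
tool_rot: [-180.0, -0.0, -90.1]
wrist_force: [0.2, 0.3, -1.0]
finger_gap: 0.0113
```

>>> {"name": "step_arm", "arguments": {
  "steps": [
    [0,0,0.15,0,0,0],
    [0,0,0.3,0,0,0],
    [0,0,0.4,0,0,0],
    [0,0,0.45,0,0,0],
    [0,0,0.45,0,0,0],
    [0,0,0.45,0,0,0]
  ]
}}

```text
t: 28.6
tool_pos: [0.4798, -0.3161, 0.1008]
tool_rot: [-180.0, -0.0, -90.1]
wrist_force: [0.5, -0.3, -1.1]
finger_gap: 0.0112
```

>>> {"name": "step_arm", "arguments": {
  "steps": [
    [0,0,0.1,0,0,0],
    [0,0,0.15,0,0,0],
    [0,0,0.15,0,0,0],
    [0,0,0.15,0,0,0]
  ]
}}

```text
t: 29.1
tool_pos: [0.4799, -0.3162, 0.0995]
tool_rot: [-180.0, -0.0, -90.0]
wrist_force: [-0.0, 1.9, 2.3]
finger_gap: 0.0115
```

Contact at the expected height. Release and retreat clear of both cameras' view of the nest.

>>> {"name": "step_arm", "arguments": {
  "steps": [
    [0,0,0,0,0,0],
    [0,0,0,0,0,0],
    [0,0,0,0,0,0],
    [0,0,0,0,0,0]
  ],
  "hand": 45
}}

```text
t: 29.6
tool_pos: [0.4798, -0.3161, 0.0993]
tool_rot: [-180.0, -0.0, -90.1]
wrist_force: [-0.1, -0.3, -0.4]
finger_gap: 0.0385
```

>>> {"name": "step_arm", "arguments": {
  "steps": [
    [0,0,-1,0,0,0],
    [0,0,-4,0,0,0],
    [0,0,-8,0,0,0],
    [0,0,-12,0,0,0],
    [0,0,-12,0,0,0],
    [-10,0,-12,0,0,0],
    [-28,0,-12,0,0,0],
    [-28,0,-12,0,0,0],
    [-28,0,-12,0,0,0],
    [-28,0,-12,0,0,0],
    [-28,0,-12,0,0,0],
    [-28,0,-12,0,0,0]
  ]
}}

```text
t: 31.1
tool_pos: [0.4799, -0.0363, 0.2193]
tool_rot: [180.0, -0.0, -90.0]
wrist_force: [-0.0, -0.6, -1.0]
finger_gap: 0.0388
```

```bash
python3 d.py 6 xl l m s
python3 - <<'E'
import cv2,numpy as np
a=[cv2.imread(f'pics/{n}6.png') for n in('top','scene')];v=cv2.imread('pics/v6.png')
r=np.hstack([cv2.resize(i[100:380],(396,198)) for i in a])
cv2.imwrite('pics/f6.png',np.vstack([v,r]))
E
```

```text
xl top [ 0.444  -0.3134] 53.1
xl scene [ 0.444  -0.3152] 19.8
l top [ 0.4422 -0.3139] 37.8
l scene [ 0.4424 -0.3045] 14.3
m top [ 0.4433 -0.3144] 31.9
m scene [ 0.4455 -0.3166] 14.4
s top [ 0.4434 -0.3131] 36.7
s scene [ 0.4456 -0.3146] 19.7
```

View pics/f6.png

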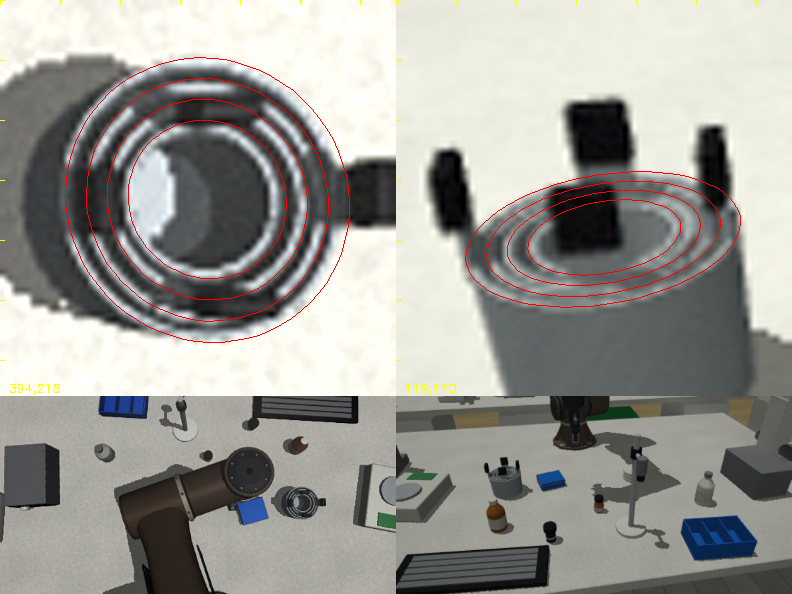

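```bash
python3 -c "
from rig import arm
print(arm.finish_job(), arm.observe()['t'])"
```

```text
the job is handed in; nothing more can be done
the job is handed in; nothing more can be done
```

I nested the four pots in size order inside the largest, which stayed where it stood, and handed the job in at about 31 s. I gripped each pot by its lug and carried it above the other things. I then lowered it until the wrist force rose, released it and lifted clear. The lugs of the largest to smallest now point −y, +y, −x and +x.

**Seating:** contact came at the expected height for all three pots, with the tool at 97.3, 98.0 and 99.5 mm and only a few newtons of force. In the last pictures the four rims look level and concentric.

**Largest pot:** the scene camera puts it within 0.2 mm of its starting place. The top camera reads about 1 mm different, which I take as fitting noise.

**Other things on the bench:** I saw nothing moved. In the last top picture the arm hides the stack of dishes and I did not check it separately, though the arm only passed well above it.

**Checks that disagreed:**
- **Smallest pot, before lowering:** the rim fit was 4 mm off the arm's estimate. The pot's outline put the offset at 1.5 mm or less, so I shifted it 1 mm.
- **Second-largest pot, in the nest:** the scene-camera rim fit was out by about 1 cm, most likely because it locked onto a neighbouring rim. The top view and the picture show the pot centred.
- **Top camera:** the arm blocked its view while each pot hovered over the nest.

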